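Hook the lamp cover and index the sample carriage of a bench photometer

ROBOT

A 7-joint arm with a two-finger parallel gripper is mounted at the origin on the work surface. World frame = base frame: x ahead of the robot, y to its left, z up, the work surface at z = 0. Lengths are in m, angles in rad, forces in N, time in s.
With the tool pointing down it reaches from about 0.4 to 0.925 m from the base axis. Payload 4.1 kg.
Tool frame: the origin (TCP) lies midway between the tips of the shut fingers; the grasp point (between the pads) lies 19 mm behind it; z points along the fingers, y is the direction in which the jaws open and shut (so a half turn about z gives the same grasp; the last joint's range is limited). The gripper opens to 85 mm and grips with 20 to 120 N. Pads are 22 mm wide; open, the fingers measure 114 mm over their backs; the gripper's body (76 mm by 85 mm) begins 54 mm behind the grasp point. The pads swing forward as they close: fully open they stand 13 mm farther back than shut.
Start: joints at [-1.225, 0.398, 0.045, 1.537, -0.019, 1.207, -0.051], TCP at [0.28, 0.587, 0.208] pointing down, gripper open.
Joint ranges: [-2.82, 2.82], [-0.49, 2.23], [-1.37, 1.46], [0, 2.46], [-1.36, 4.5], [0.23, 2], [-2.94, 2.94]. Speed limits (rad/s): [2.57, 2.57, 3.14, 3.14, 3.14, 3.14, 3.14].

INTERFACE

Orientations are given as a rotation vector (axis times angle).
In Python, from bench import r, hand, inverse_kinematics, readout, vision gives the robot as it stands. Calls block until the motion is done:
- r.reach(position, orientation): joint-space move of the TCP to a pose.
- r.move_linear(position, max_speed=0.15, orientation=None, threshold=None): straight line of the TCP; orientation=None keeps the orientation; max_speed is the mean speed in m/s. With threshold (N) it stops when the force on the tool has changed by that much, and returns True; else False.
- r.goto_joints(angles): joint-space move.
- hand.grip(opening): finger opening in m; the grip force is fixed at half the most; returns when the fingers have stopped.
- r.wait(seconds).
- inverse_kinematics(position, orientation): joint angles nearest the present ones, or None.
- readout.sense(): the state.
- vision.capture(name): name is "side" or "top" or "wrist"; returns a dict with "img" (420x560x3 uint8, blue, green, red), "fx", "fy", "cx", "cy" (pixels), "rvec" (rotation vector, rad) and "tvec" (3), from world to camera coordinates, as OpenCV has them. Camera axes: x right, y down, z forward; pixel columns grow to the right and rows downward; lengths in m; the calibration is good to about 2 mm. A picture is of the moment at which its call begins. There is no depth.
A pose or a line that the arm cannot do raises r.PlanningError and nothing moves.
- r.sign_off(): hands the job in, once; it reports no verdict.
The state is a dict: "time": time; "joint_pos": joint angles; "joint_vel": joint speeds; "joint_efforts": joint torques, N m; "position": TCP position; "tool_rot": TCP orientation; "force": force on the tool from outside, world axes, zero at the start; "ft_torque": the same for the moment, N m; "grip_width": finger opening in m.
Only numpy, scipy, OpenCV 4.12 (cv2) and the standard library are available. Lean on these libraries where they do the work, as an engineer would, in place of code of your own. Each camera call takes 0.05 s, during which the arm holds its last target. There are 200 camera calls.

TASK

Get the photometer ready for a reading: first swing the steel hook with the yellow knob fully home into its brass catch over the lamp cover. Then take the carriage by its red tab and slide it along the rail towards the black reading head until you feel the head's sprung ball click into the notch of the carriage; stop there without running on past it, and finish still gripping the tab with the carriage held at the notch. Leave the jar, beaker and vial standing where they are.

Things in the scene. Friction and masses are not known exactly. Their poses are not given: they have to be found in the camera images.
- photometer: White bench instrument, 240 (x) x 340 (y) x 60 mm high, fixed to the bench; origin at the centre of its underside, z up. Its flat top (deck) is at z = 60 mm. An aluminium rail runs along its y at x = -55, y = -150 to 150 mm, 10 mm above the deck. Black lamp cover, 70 x 75 x 10 mm high, on the deck, centred at x = 55, y = -25 mm. Axes of all the points here but the hook's are parallel to its own.
- catch (a point): Middle of the top of the brass catch on the lamp cover, 88 mm above the bench: a roof (22 mm along x, 14 mm along y, 4 mm thick) on a side stop at its -x side, open to +x; the tip of the hook comes in under the roof from the +x side.
- carriage: Sample carriage, 0.2 to 0.35 kg; slides only along the photometer's y (cannot lift or turn), axes parallel to it. Origin in its middle on the rail, 62 mm above the bench. Aluminium saddle 50 (x) x 56 (y) mm, top 24 mm above the origin, yellow centre line. It starts near the rail's -y end, always on the -y side of the head: slide it to +y. Rail friction about 1.5 N.
- tab_top (a point): Centre of the top face of the upright red grip tab of the carriage, 126 mm above the bench. The tab is 30 (x) x 14 (y) mm and stands 40 mm above the saddle, 8 mm to -x of the carriage's origin: take it with the fingers closing along the photometer's y. An amber glass block stands from 20 to 33 mm to the +x of the tab's centre, its top 18 mm lower than the tab's.
- notch (a point): The notch of the carriage: the gap between two upright steel ridges (5 mm radius, centres 14 mm apart along y) on the saddle's +x face, in the middle of the carriage along y, 76 mm above the bench.
- head_top (a point): Centre of the top of the reading head, 101 mm above the bench: a black block, 42 (x) x 50 (y) x 41 mm high, on the deck on the +x side of the rail, with a lens towards the rail and a yellow line across its top in line with the ball. It is clamped at another place along the rail each time and does not give way.
- ball (a point): Spring ball (10 mm across) on the head's rail side, 76 mm above the bench. It sits in the notch when this point and notch are level along the photometer's y. The first ridge meets it 14 to 15 mm before that: 4 to 8 N of resistance, fading to nil at 7 mm before; then the ball draws the carriage on into the notch with a like force. The second ridge resists beyond the notch.
- hook (a joint): Swing of the hook about its upright pivot: 0 rad = closed, against the side stop in the catch; grows as the hook swings open towards the photometer's +x (clockwise seen from above), up to 1.6. The pivot is stiff (about 0.1 N m): the hook stays where it is left.
- hook_hinge (a point): The pivot of the hook, at x = 55, y = -130 mm of the photometer, 72 mm above the bench. The hook is a flat steel bar, 12 mm wide and 6 mm thick, its top 78 mm above the bench, reaching 87 mm from the pivot; closed, it points along the photometer's +y.
- hook_knob (a point): Centre of the top of the yellow knob on the hook, 112 mm above the bench: upright, round, 16 mm across, 34 mm high above the bar, 50 mm from the pivot. It turns with the hook; it can be gripped from above.
- jar: White round jar with a black cap, 76 mm across, 100 mm high, loose, a bystander; origin at the centre of its underside.
- beaker: Empty glass beaker, 66 mm across, 85 mm high, loose, a bystander; origin at the centre of its underside.
- vial: Amber vial with a blue cap, 32 mm across, 70 mm high, loose, a bystander; origin at the centre of its underside.

How it is judged:
By the outcome, as a careful person would: the job done as asked, in the order asked, and still so for the second after the job is handed in, while the arm keeps its last pose, push and grip.
It also fails if it takes over 64 s, if anything falls off the work surface, if the arm or the gripper's body presses on something with over 40 N, if the wrist force passes 120 N, or if a joint passes its speed limit or range.

## Working session

There is one attempt and no reset: what is moved stays moved. The work goes in short steps, each a Python script; the robot and the scene stay as the last script left them, time stands still between calls to the robot, and variables do not carry over. Pictures are saved under pics/ and viewed, about 8 in all and at most 12, crops included, and the job is handed in when it is done.

```bash
ls; mkdir -p pics; cat > h.py <<'E'
import numpy as np, cv2
from bench import r, hand, inverse_kinematics, readout, vision
def snap(n,f):
    c=vision.capture(n); cv2.imwrite(f'pics/{f}.png',c['img']); np.save(f'pics/{f}.npy',c,allow_pickle=True); return c
def load(f): return np.load(f'pics/{f}.npy',allow_pickle=True).item()
def cast(c,u,v,z):
    R=cv2.Rodrigues(np.array(c['rvec'],float))[0]; t=np.array(c['tvec'],float).ravel()
    o=-R.T@t; d=R.T@np.array([(u-c['cx'])/c['fx'],(v-c['cy'])/c['fy'],1])
    return o+d*(z-o[2])/d[2]
def proj(c,P):
    K=np.array([[c['fx'],0,c['cx']],[0,c['fy'],c['cy']],[0,0,1.]])
    return cv2.projectPoints(np.array(P,float).reshape(-1,1,3),np.array(c['rvec'],float),np.array(c['tvec'],float),K,None)[0].reshape(-1,2)
E
python3 - <<'E'
from h import *
s=readout.sense();print(s['time'],s['position'],s['tool_rot'],s['grip_width'])
a=snap('top','top0');b=snap('side','side0')
for c in(a,b):
    R=cv2.Rodrigues(np.array(c['rvec'],float))[0];print(-R.T@np.array(c['tvec']).ravel(),R[2],c['fx'])
E
```

```text
pics
0.0 [0.27936194 0.586158   0.20705625] [-6.92684063e-01 -3.06396727e+00  3.02387647e-03] 0.08532563195654468
[0.49258408 0.06964556 1.00226851] [ 0.11221209 -0.01815021 -0.9935185 ] 385.83279391589423
[ 0.3442549  -0.54428843  0.68220907] [ 0.2985192   0.68223503 -0.66741416] 380.23074993407255
```

View pics/top0.png

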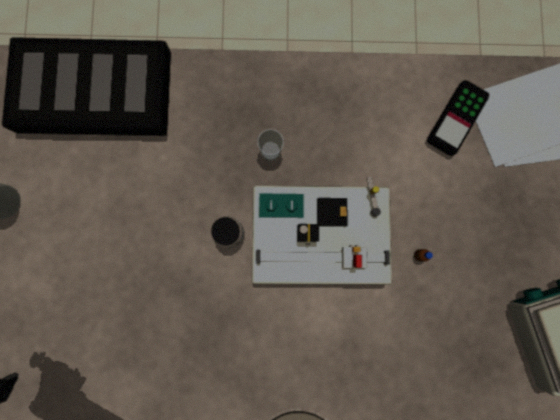

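View pics/side0.png

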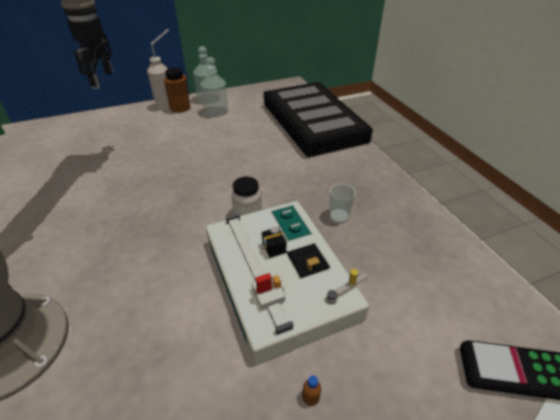

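The top view shows the photometer at about (320,235), with its +y to the left and its +x up. The knob is at about (376,190), the red tab at (358,261), the head at (308,233), the beaker at (270,145), the jar at (227,232) and the vial at (424,255). The side view agrees, and the hook is open. Next I'll measure by colour mask.

```bash
python3 - <<'E'
from h import *
a=load('top0');b=load('side0')
def blobs(c,lo,hi,roi,n):
    x0,y0,x1,y1=roi;h=cv2.cvtColor(c['img'],cv2.COLOR_BGR2HSV)[y0:y1,x0:x1]
    m=cv2.inRange(h,np.array(lo),np.array(hi));N,_,st,ce=cv2.connectedComponentsWithStats(m)
    for i in range(1,N):
        if st[i,4]>=4: print(n,st[i]+[x0,y0,0,0,0],ce[i]+[x0,y0])
ra=(245,175,400,295);rb=(200,195,370,355)
for n,c,ro in(('top',a,ra),('side',b,rb)):
    blobs(c,(20,130,70),(35,255,255),ro,n+' yellow'); blobs(c,(0,150,70),(6,255,255),ro,n+' red');blobs(c,(7,130,70),(19,255,255),ro,n+' amber')
h=cv2.cvtColor(a['img'],cv2.COLOR_BGR2GRAY); 
m=np.zeros_like(h);m[180:292,245:400]=(h[180:292,245:400]>130)*255
cs=max(cv2.findContours(m,0,2)[0],key=cv2.contourArea)
# deck outline at z=.06
P=np.array([cast(a,u,v,.06)[:2] for u,v in cv2.convexHull(cs)[:,0]],np.float32)
print(cv2.minAreaRect(P), cv2.minAreaRect(cs))
i=cv2.resize(a['img'][170:300,240:440],None,fx=4,fy=4,interpolation=2)
cv2.imwrite('pics/c1.png',i)
cv2.imwrite('pics/c2.png',cv2.resize(b['img'][195:355,195:375],None,fx=3.6,fy=3.6,interpolation=2))
E
```

```text
top yellow [372 186   7   7  33] [375.         188.93939394]
top yellow [340 206   5   3   6] [341.66666667 206.66666667]
top yellow [340 212   3   4   5] [340.8 213.8]
top yellow [308 225   2  17  33] [308.48484848 232.75757576]
top red [356 255   5  13  65] [358. 261.]
top amber [340 207   7   9  50] [343.1  210.96]
top amber [353 247   7   5  30] [355.86666667 249.2       ]
side yellow [265 233  17   7  50] [272.46 235.68]
side yellow [307 258  13   7  44] [313.06818182 261.        ]
side yellow [350 269   8  16  85] [353.04705882 276.10588235]
side red [256 274  16  19 216] [263.42592593 282.89351852]
side amber [307 257  13  11  50] [312.08 261.26]
side amber [273 276   7  11  63] [276.23809524 281.25396825]
((0.5427098274230957, -0.05205458402633667), (0.2338895946741104, 0.332857221364975), 0.2838621437549591) ((321.8672790527344, 234.53790283203125), (137.16989135742188, 95.87774658203125), 0.5617052912712097)
```

View pics/c1.png

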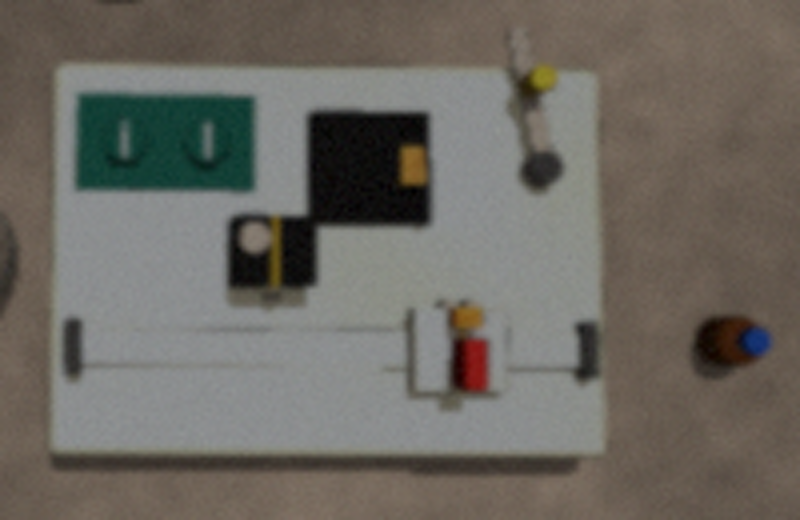

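The crop shows the deck squarely outlined. The hook hinge is at crop (541,168), which is full-image (375.3,212), and the hook is nearly fully open. The head's yellow line is at column 308.5 and the red tab's top is around (358,261). Next I'll compute world positions and plan the hook arc.

```bash
cat >> h.py <<'E'
def tri(ca,ua,cb,ub):
    def M(c):
        R=cv2.Rodrigues(np.array(c['rvec'],float))[0];K=np.array([[c['fx'],0,c['cx']],[0,c['fy'],c['cy']],[0,0,1.]])
        return K@np.c_[R,np.array(c['tvec'],float).ravel()]
    X=cv2.triangulatePoints(M(ca),M(cb),np.array(ua,float).reshape(2,1),np.array(ub,float).reshape(2,1)).ravel();return X[:3]/X[3]
def down(phi):  # tool z down, tool y (jaws) along world angle phi
    y=np.array([np.cos(phi),np.sin(phi),0]);z=np.array([0,0,-1.]);x=np.cross(y,z)
    return cv2.Rodrigues(np.c_[x,y,z])[0].ravel()
E
python3 - <<'E'
from h import *
a=load('top0');b=load('side0')
print('knob top',cast(a,375,188.9,.108),'tri',tri(a,(375,188.9),b,(353,276)), 'side',cast(b,354,271,.112))
print('hinge',cast(a,375.3,212,.078))
print('tab',cast(a,358,261,.126),cast(a,358,261,.12))
print('headline',cast(a,308.5,232.8,.101))
print('rail ends',cast(a,240+73/4,170+348/4,.075),cast(a,240+588/4,170+350/4,.075))
C=cast(a,240+414/4,170+147/4-0,.088);print('catch',C,cast(a,343.1,210.5,.088))
for n,u,v,z in(('vialcap',424+5,255,.07),('jar',227,232,.1),('beaker',270,140,.085)):print(n,cast(a,u,v,z))
# predictions for photometer frame centre (cx,cy), yaw 0
o=np.array([.5427,-.052])
for n,p in(('hinge',(.055,-.13,.078)),('catch',(.055,-.055,.088)),('rail-',(-.055,-.15,.075)),('rail+',(-.055,.15,.075))):print(n,np.r_[o+p[:2],p[2]],proj(a,np.r_[o+p[:2],p[2]]))
q=readout.sense()['joint_pos']
for th in (1.5,.8,0):
  p=np.r_[o+[.055,-.13]+.05*np.array([np.sin(th),np.cos(th)]),.09]
  for k in(0,np.pi):print(th,k,np.round(inverse_kinematics(p,down(-th+k)),2))
p=np.array([.48,-.17,.1])
for k in(np.pi/2,-np.pi/2):print(np.round(inverse_kinematics(p,down(k)),2))
E
```

```text
knob top [ 0.64751087 -0.17243496  0.108     ] tri [ 0.64885622 -0.1747169   0.09933719] side [ 0.64995186 -0.17305816  0.112     ]
hinge [ 0.59604621 -0.18034874  0.078     ]
tab [ 0.47864245 -0.1261899   0.126     ] [ 0.47854699 -0.12753083  0.12      ]
headline [ 0.54238616 -0.01626262  0.101     ]
rail ends [0.48464386 0.10107772 0.075     ] [ 0.48693325 -0.20754452  0.075     ]
catch [ 0.60654242 -0.10129657  0.088     ] [ 0.59748839 -0.10026998  0.088     ]
vialcap [ 0.49405697 -0.31132289  0.07      ]
jar [0.54192795 0.17407439 0.1       ]
beaker [0.76865882 0.0770297  0.085     ]
hinge [ 0.5977 -0.182   0.078 ] [[375.9671029 211.3304987]]
catch [ 0.5977 -0.107   0.088 ] [[345.90240824 210.45022851]]
rail- [ 0.4877 -0.202   0.075 ] [[384.69484059 257.15185625]]
rail+ [0.4877 0.098  0.075 ] [[259.5638151 255.7240145]]
1.5 0 [-0.33  0.68  0.8   1.61 -0.54  1.08 -0.87]
1.5 3.141592653589793 [-0.23  0.63  0.64  1.61 -0.42  1.04  2.18]
0.8 0 [-0.36  0.63  0.76  1.67 -0.49  1.04 -0.24]
0.8 3.141592653589793 [-0.12  0.54  0.4   1.66 -0.24  0.99  2.7 ]
0 0 [-0.38  0.55  0.73  1.77 -0.43  0.99  0.51]
0 3.141592653589793 [-0.65  0.86  1.26  1.77 -0.88  1.21 -2.27]
[-0.4   0.36  0.8   2.   -0.32  0.91  2.14]
[-0.56  0.45  1.02  2.01 -0.47  0.95 -0.86]
```

```bash
python3 - <<'E'
from h import *
H=np.array([.597,-.1812])
def kp(th,z): return np.r_[H+.05*np.array([np.sin(th),np.cos(th)]),z]
th=1.42
r.reach(kp(th,.2),down(-th)); hand.grip(.045)
print('hit',r.move_linear(kp(th,.089),.12,threshold=8))
s=readout.sense();print(s['time'],s['position'],s['force'])
f0=np.array(s['force']); hand.grip(.022)
s=readout.sense();print(s['time'],s['position'],np.round(s['force']-f0,1),s['grip_width'])
snap('top','t1')
print(np.round(proj(load('t1'),kp(th,.112)),1))
for t in np.linspace(1.42,0,8)[1:]:
    hit=r.move_linear(kp(t,.089),.06,down(-t),threshold=15)
    s=readout.sense();print(round(t,2),hit,np.round(s['position'],4),np.round(s['force']-f0,1))
    if hit: break
else:
    p=kp(0,.089);hit=r.move_linear(p-[.012,0,0],.02,threshold=10);s=readout.sense();print('end',hit,s['time'],np.round(s['position'],4),np.round(s['force']-f0,1))
snap('side','s1');c=load('s1');cv2.imwrite('pics/s1c.png',cv2.resize(c['img'][190:350,200:400],None,fx=3.5,fy=3.5,interpolation=2))
E
```

```text
hit False
4.6167 [ 0.6471027  -0.17414378  0.0899684 ] [-0.21801811 -0.11270432  0.18627872]
4.9667 [ 0.64662113 -0.17372935  0.08936464] [-0.4 -0.6 -0.5] 0.022002146396567387
[[376.  189.1]]
1.22 False [ 0.6441 -0.1634  0.0894] [-0.4  1.5  3.6]
1.01 False [ 0.6398 -0.1549  0.0894] [-0.4  0.3  3.5]
0.81 False [ 0.6331 -0.1467  0.0885] [0.1 0.1 0.2]
0.61 False [ 0.6256 -0.1403  0.0887] [ 0.4 -0.1 -0.4]
0.41 False [ 0.6171 -0.1356  0.089 ] [ 0.2  0.7 -0.1]
0.2 False [ 0.6075 -0.1326  0.0891] [ 0.8  0.8 -0.1]
0.0 False [ 0.5975 -0.1314  0.0891] [0.2 0.7 0.2]
end False 8.2167 [ 0.5851 -0.1312  0.0891] [-0.2  1.2 -0.3]
```

View pics/s1c.png

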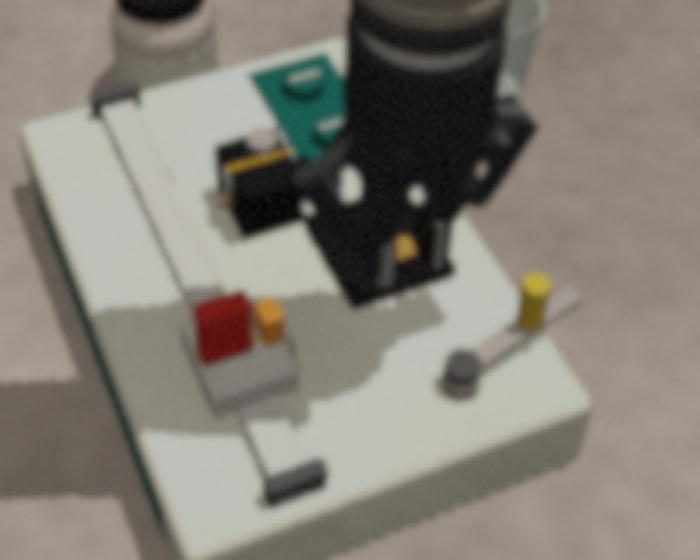

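The side crop shows the knob still at crop (536,285), which is full (353,271), so it hasn't moved and the cage slipped off it. I'll check where the fingers were relative to the knob, using t1 and the projections.

```bash
python3 - <<'E'
from h import *
a=load('t1');b=load('s1')
print('tcp in s1',(proj(b,[.5851,-.1312,.089])-[200,190])*3.5)
c=cv2.resize(a['img'][150:250,320:440],None,fx=4,fy=4,interpolation=2)
r.move_linear([.5851,-.1312,.2],.2)
s=snap('side','s2')
h=cv2.cvtColor(s['img'],cv2.COLOR_BGR2HSV)[240:300,340:400];m=cv2.inRange(h,np.array((20,130,70)),np.array((35,255,255)));print(cv2.connectedComponentsWithStats(m)[2:])
t=snap('top','t2')
d=cv2.resize(t['img'][150:250,320:440],None,fx=3,fy=3,interpolation=2)
cv2.imwrite('pics/c3.png',np.hstack([cv2.resize(c,None,fx=.75,fy=.75),d]))
E
```

```text
tcp in s1 [[395.72546083 289.99526561]]
(array([[   0,    0,   60,   60, 3516],
       [   9,   29,    8,   15,   84]], dtype=int32), array([[29.9152446 , 29.35608646],
       [12.11904762, 35.52380952]]))
```

View pics/c3.png

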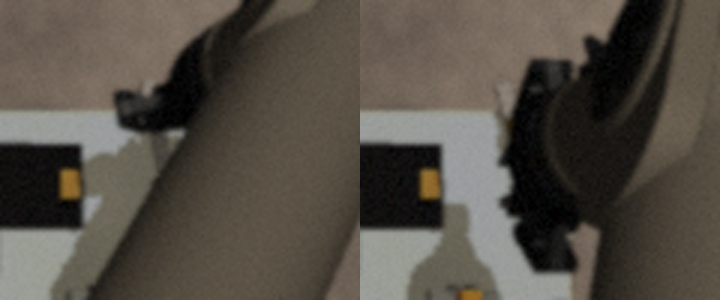

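Left half (t1): the +y finger is at about (140,105) of the crop, beside the knob. Right half: the arm is now over the deck and the hook is still open. The fingertips probably sat high on the knob and rode over it. I'll go lower, grip the knob properly and confirm with the width.

```bash
python3 - <<'E'
from h import *
H=np.array([.597,-.1812])
def kp(th,z): return np.r_[H+.05*np.array([np.sin(th),np.cos(th)]),z]
th=1.42
r.move_linear(kp(.7,.2),.2,down(-.7));r.move_linear(kp(th,.2),.2,down(-th)); hand.grip(.05)
f0=np.array(readout.sense()['force'])
print('hit',r.move_linear(kp(th,.082),.12,threshold=8))
s=readout.sense();print(s['time'],s['position'],np.round(s['force']-f0,1))
hand.grip(0.0)
s=readout.sense();print(s['time'],s['position'],np.round(s['force']-f0,1),s['grip_width'])
snap('wrist','w1');snap('side','s3')
E
```

```text
hit False
12.3083 [ 0.64711964 -0.1741164   0.0829758 ] [-0.5 -0.7  1.1]
12.7583 [ 0.64711409 -0.17291315  0.08291522] [-0.4  3.6  5.6] 0.011931786130506297
```

View pics/w1.png

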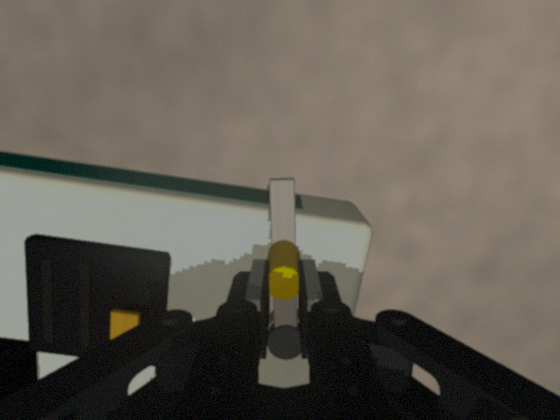

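The wrist view shows the bar running up the picture, with the knob's top face at about (285,285) and its base at about (284,250). The width of 11.9 mm matches the bar or the knob's edge, not 16 mm. I'll locate the knob with the wrist calibration.

```bash
python3 - <<'E'
from h import *
w=load('w1');s=readout.sense();print(s['tool_rot'],down(-1.42))
p=np.array(s['position']);print('tcp px',proj(w,[p,p+[0,0,.019],p+[0,0,.03]]))
print('knobtop',cast(w,285,287,.112),'tip of bar',cast(w,282,180,.078),'hinge',cast(w,285,342,.08))
R=cv2.Rodrigues(np.array(w['rvec'],float))[0];print('cam',-R.T@np.array(w['tvec']).ravel())
print(np.round(proj(load('s3'),[p]),1))
x=load('s3')['img'][210:310,300:420];y=w['img'][220:350,200:370]
cv2.imwrite('pics/c4.png',np.hstack([cv2.resize(x,(432,360),interpolation=2),cv2.resize(y,(368,360),interpolation=2)]))
E
```

```text
[-3.13146289e+00 -2.37303670e-01 -2.22904749e-03] [3.13266709 0.23664595 0.        ]
tcp px [[281.26406433 259.71729176]
 [281.02771709 276.66424078]
 [280.8644075  288.37412699]]
knobtop [ 0.64754505 -0.17454284  0.112     ] tip of bar [ 0.68494282 -0.16751815  0.078     ] hinge [ 0.60011984 -0.18197709  0.08      ]
cam [ 0.71558472 -0.16347577  0.24862781]
[[350.8 280.8]]
```

View pics/c4.png

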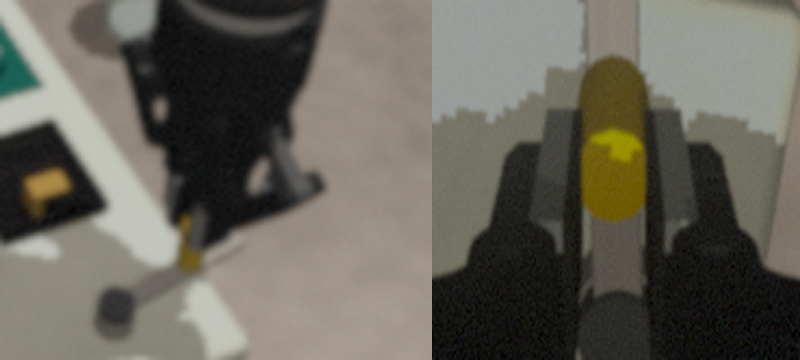

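The knob is centred between the pads in both views, so it's held. I'll swing it gripped and watch the forces and the width.

```bash
python3 - <<'E'
from h import *
H=np.array([.597,-.1812])
def kp(th,z): return np.r_[H+.05*np.array([np.sin(th),np.cos(th)]),z]
for t in (1.3,1.2,1.0):
    hit=r.move_linear(kp(t,.082),.05,down(-t),threshold=25)
    s=readout.sense();print(round(t,2),hit,s['time'],np.round(s['position'],4),np.round(s['force'],1),np.round(s['ft_torque'],2),s['grip_width'])
w=snap('wrist','w2');x=snap('side','s4')
h=cv2.cvtColor(w['img'],cv2.COLOR_BGR2HSV);m=cv2.inRange(h,np.array((20,130,60)),np.array((35,255,255)));_,_,st,ce=cv2.connectedComponentsWithStats(m)
for a,b in zip(st,ce):
    if 30<a[4]<20000:print(a,b,cast(w,*b,.1))
E
```

```text
1.3 False 13.125 [ 0.6459 -0.1675  0.0829] [-0.1  3.   5.7] [ 0.49  0.14 -0.05] 0.011901162704057838
1.2 False 13.375 [ 0.6443 -0.1629  0.0829] [-0.2  2.8  7. ] [ 0.41  0.11 -0.03] 0.011762479068626892
1.0 False 13.725 [ 0.6396 -0.1541  0.0829] [-1.3  1.6  6.8] [0.45 0.15 0.  ] 0.012207489239591201
[ 268  241   32   59 1574] [283.37738247 271.15565438] [ 0.64123121 -0.15443363  0.1       ]
[ 119  248   45   50 1233] [140.22871046 271.92295215] [ 0.60721423 -0.10169932  0.1       ]
```

The knob follows the gripper, so I'll swing on to the stop.

```bash
python3 - <<'E'
from h import *
H=np.array([.597,-.1812])
def kp(th,z): return np.r_[H+.05*np.array([np.sin(th),np.cos(th)]),z]
for t in (.8,.6,.4,.2,.1):
    hit=r.move_linear(kp(t,.082),.05,down(-t),threshold=25)
    s=readout.sense();print(round(t,2),hit,s['time'],np.round(s['position'],4),np.round(s['force'],1),s['grip_width'])
    if hit: break
for i in range(12):
    t=.08-.02*i
    r.move_linear(kp(t,.082),.02,down(-max(t,0)));s=readout.sense();print(round(t,2),np.round(s['position'],4),np.round(s['force'],1),np.round(s['ft_torque'],2),round(s['grip_width'],4))
    if s['force'][0]>12:break
w=snap('wrist','w3');x=snap('side','s5');print(s['time'])
cv2.imwrite('pics/c5.png',np.hstack([cv2.resize(x['img'][220:320,280:380],(400,400),interpolation=2),cv2.resize(w['img'][140:340,80:380],(400,400),interpolation=2)]))
E
```

```text
0.8 False 14.175 [ 0.6333 -0.1466  0.0829] [-0.5  1.4  7. ] 0.011940401902573316
0.6 False 14.525 [ 0.6255 -0.1404  0.0829] [-1.7  1.5  6.9] 0.01190539378907415
0.4 False 14.875 [ 0.6168 -0.1359  0.0829] [-1.5  0.5  5.8] 0.012150831141278427
0.2 False 15.225 [ 0.6073 -0.1332  0.0829] [-0.7  0.5  6.8] 0.011718634493493753
0.1 False 15.475 [ 0.6025 -0.1326  0.0828] [-0.4  0.   7.6] 0.012145262322920672
0.08 [ 0.6019 -0.1326  0.0828] [-0.3  0.5  7.5] [-0.08  0.02 -0.  ] 0.0122
0.06 [ 0.6011 -0.1326  0.0829] [-0.8 -1.2  4.5] [-0.03  0.01 -0.02] 0.0118
0.04 [ 0.6001 -0.1325  0.0828] [ 0.4 -0.1  6.3] [-0.07 -0.08 -0.03] 0.0118
0.02 [ 0.5992 -0.1325  0.0829] [ 0.1 -0.4  5.5] [-0.14 -0.09 -0.01] 0.0117
0.0 [ 0.5988 -0.1325  0.0829] [ 2.6 -1.4  5.7] [-0.27 -0.53 -0.15] 0.0122
-0.02 [ 0.5988 -0.1326  0.0829] [ 5.1 -1.9  3.5] [-0.4  -1.06 -0.11] 0.0119
-0.04 [ 0.5988 -0.1326  0.083 ] [ 7.2 -2.5  0.2] [-0.42 -1.47 -0.1 ] 0.0119
-0.06 [ 0.5987 -0.1326  0.083 ] [ 9.4 -2.9 -0.5] [-0.48 -2.   -0.11] 0.0118
-0.08 [ 0.5987 -0.1326  0.0831] [10.6 -1.9 -1.4] [-0.47 -2.37 -0.14] 0.0118
-0.1 [ 0.5987 -0.1326  0.0831] [12.8 -2.4 -3.5] [-0.58 -2.84 -0.13] 0.0118
17.975
```

View pics/c5.png

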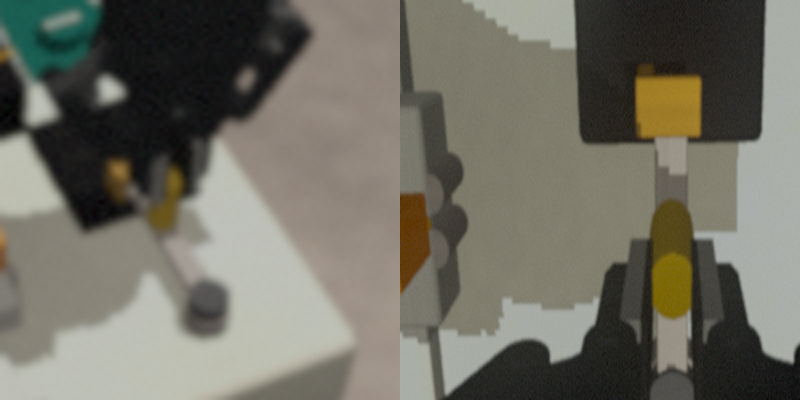

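The hook is home: motion stopped dead at x=0.5988 while the push rose to 12.8 N, and the picture shows the tip under the brass roof. Next I'll release it, take a top picture from the clear, and grip the tab.

```bash
python3 - <<'E'
from h import *
hand.grip(.035)
p=np.array(readout.sense()['position']);r.move_linear([.5985,p[1],.19],.15)
T=np.array([.4797,-.1265])
r.reach([*T,.19],down(-np.pi/2)); hand.grip(.05)
f0=np.array(readout.sense()['force'])
print('hit',r.move_linear([*T,.098],.12,threshold=8))
s=readout.sense();print(s['time'],s['position'],np.round(s['force']-f0,1))
hand.grip(0.0)
s=readout.sense();print(s['time'],s['position'],np.round(s['force']-f0,1),s['grip_width'])
w=snap('wrist','w4');snap('side','s6');cv2.imwrite('pics/c6.png',np.hstack([cv2.resize(load('s6')['img'][215:335,210:380],(430,304),interpolation=2),cv2.resize(w['img'],(370,304),interpolation=3)]))
E
```

```text
hit False
21.8917 [ 0.48034233 -0.12676726  0.09860301] [-0.   0.3  0.6]
22.3167 [ 0.48020415 -0.12658622  0.09877348] [-2.1  0.9  6.4] 0.011321912056773645
```

View pics/c6.png

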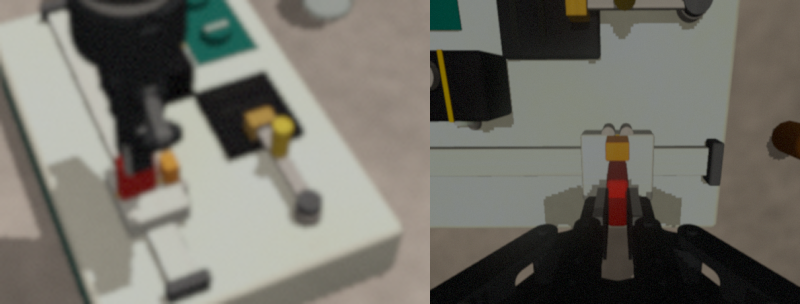

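The picture shows the hook under the brass catch and the tab held squarely between the pads. I'll measure the head line again from the wrist view, then slide up to about 22 mm short.

```bash
cat >> h.py <<'E'
def line(w,roi):
    x0,y0,x1,y1=roi;h=cv2.cvtColor(w['img'],cv2.COLOR_BGR2HSV)[y0:y1,x0:x1];m=cv2.inRange(h,np.array((20,130,60)),np.array((35,255,255)))
    _,_,st,ce=cv2.connectedComponentsWithStats(m)
    for a,b in zip(st[1:],ce[1:]):
        if a[4]>30:print(a,b+[x0,y0],np.round(cast(w,*(b+[x0,y0]),.101),4))
E
python3 - <<'E'
from h import *
w=load('w4');line(w,(0,50,150,200))
p=np.array(readout.sense()['position']);f0=np.array(readout.sense()['force'])
print('hit',r.move_linear([p[0],-.038,p[2]],.05,threshold=12))
s=readout.sense();print(s['time'],np.round(s['position'],4),np.round(f0,1),np.round(s['force'],1),s['grip_width'])
w=snap('wrist','w5');line(w,(100,20,400,230));t=snap('top','t5');line(t,(280,215,330,250))
cv2.imwrite('pics/c7.png',w['img'])
E
```

```text
[ 10  19  27 100 895] [ 22.75195531 118.01564246] [ 0.5468 -0.0156  0.101 ]
hit False
24.3333 [ 0.4799 -0.0377  0.0988] [-0.9  0.2  5.9] [-1.5 -1.   5.5] 0.011206257127408192
[124  48  13 100 889] [230.34308211 117.2215973 ] [ 0.5468 -0.0159  0.101 ]
[167 177  33  24 638] [283.06269592 208.46081505] [ 0.5063 -0.0385  0.101 ]
[27 10  3 16 37] [308.2972973  232.94594595] [ 0.542  -0.0158  0.101 ]
```

View pics/c7.png

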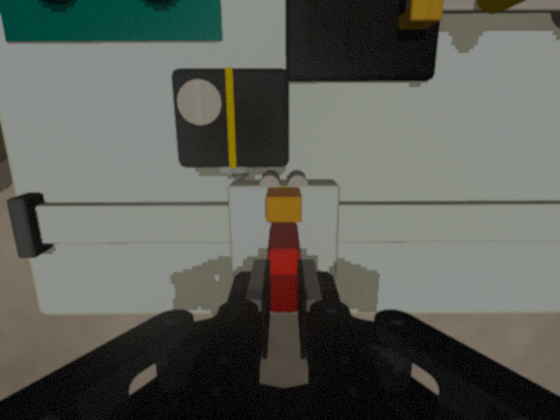

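The wrist view shows the carriage approaching the head, with the ridges at (270,178) and (297,178) and the head line at column 230. That puts the head line at y≈-0.0158, and two views agree. I'll step forward in small moves, logging force.

```bash
python3 - <<'E'
from h import *
for y in np.r_[np.arange(-.034,-.0165,.001),-.0165]:
    r.move_linear([.4799,y,.0985],.01);F=[]
    for _ in range(4): r.wait(.02);s=readout.sense();F.append(s['force'])
    print(f"{y:.4f} {s['position'][1]:.4f}",np.round(np.mean(F,0),2))
print(s['time'],s['grip_width'])
w=snap('wrist','w6');line(w,(100,20,400,230))
E
```

```text
-0.0340 -0.0338 [-1.68 -0.69  6.38]
-0.0330 -0.0329 [-2.26 -1.31  6.75]
-0.0320 -0.0319 [-2.17 -1.1   6.42]
-0.0310 -0.0309 [-2.29 -1.41  6.79]
-0.0300 -0.0299 [-2.21 -1.24  6.99]
-0.0290 -0.0292 [-1.87 -1.63  6.43]
-0.0280 -0.0290 [-2.27 -3.27  5.99]
-0.0270 -0.0288 [-1.82 -4.49  6.13]
-0.0260 -0.0284 [-1.71 -5.91  5.58]
-0.0250 -0.0274 [-2.1  -6.19  5.83]
-0.0240 -0.0260 [-2.16 -5.31  6.13]
-0.0230 -0.0241 [-1.6  -3.6   6.44]
-0.0220 -0.0221 [-2.77 -1.9   6.7 ]
-0.0210 -0.0199 [-2.41  0.66  7.15]
-0.0200 -0.0179 [-2.38  2.81  7.07]
-0.0190 -0.0162 [-2.5   3.65  7.3 ]
-0.0180 -0.0156 [-2.12  3.05  7.42]
-0.0170 -0.0154 [-2.23  2.34  6.89]
-0.0165 -0.0153 [-2.56  0.94  7.08]
30.75 0.011574935787013596
[178  47  10 101 880] [282.80909091 117.69090909] [ 0.5465 -0.016   0.101 ]
[167 178  33  23 640] [283.253125 208.609375] [ 0.5061 -0.0162  0.101 ]
```

Textbook detent: contact at −0.0293, crest at about −0.0218, then a pull into the notch. That puts the notch at about −0.015. I'll take a few fine steps until the pull is gone.

```bash
python3 - <<'E'
from h import *
for y in (-.016,-.0155,-.015,-.0146,-.0142):
    r.move_linear([.4799,y,.0985],.01);F=[]
    for _ in range(10): r.wait(.02);s=readout.sense();F.append(s['force'])
    f=np.mean(F,0);print(f"{y:.4f} {s['position'][1]:.4f}",np.round(f,2))
    if f[1]<-1: break
r.wait(1);s=readout.sense();print(s['time'],np.round(s['position'],4),np.round(s['force'],1),s['grip_width'])
w=snap('wrist','w7');line(w,(100,20,400,230));x=snap('side','s7')
cv2.imwrite('pics/c8.png',np.hstack([cv2.resize(x['img'][150:400,190:400],(380,452),interpolation=2),cv2.resize(w['img'][0:300,100:380],(420,452),interpolation=2)]))
E
```

```text
-0.0160 -0.0153 [-2.24 -0.31  6.8 ]
-0.0155 -0.0152 [-2.3  -0.77  6.85]
-0.0150 -0.0151 [-2.32 -1.66  6.65]
33.05 [ 0.4797 -0.0151  0.0988] [-2.  -1.3  6.2] 0.0110884594008061
[179  47   9 101 887] [283.03833145 116.82412627] [ 0.5468 -0.0159  0.101 ]
[167 177  33  24 648] [283.37037037 208.35802469] [ 0.5062 -0.0161  0.101 ]
```

View pics/c8.png

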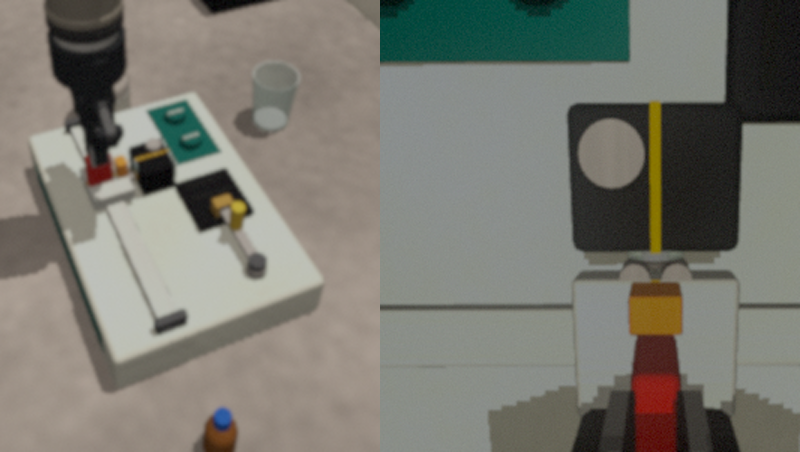

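The head line, the middle of the ridges and the tab are all in line, the ball sits between the ridges, and the hook is closed. The vial and beaker are standing. I'll hand in after a quick numeric check on the hook and the jar.

```bash
python3 - <<'E'
from h import *
t=snap('top','t9');a=load('top0')
for n,(x0,y0,x1,y1) in dict(jar=(205,212,246,252),vial=(410,245,440,268),beaker=(250,122,290,165)).items():
    print(n,'mean diff',np.abs(t['img'][y0:y1,x0:x1].astype(int)-a['img'][y0:y1,x0:x1]).mean().round(1))
line(t,(330,190,385,220))
r.sign_off()
E
```

```text
jar mean diff 4.2
vial mean diff 4.6
beaker mean diff 4.6
[24 17  8  7 34] [357.94117647 210.14705882] [ 0.5973 -0.133   0.101 ]
the job is handed in; nothing more can be done
```

The job is handed in: the hook is fully home in its catch, and the carriage is held in the notch with the tab still gripped. The clock stood at about 33 s of the 64 s allowed. The interface gives no verdict.

- **Hook:** My first try with loosely caged fingers slipped off the knob without moving the hook. On the second try I gripped the knob lower down and swung it home. It stopped dead at x = 0.5988 m while the push rose to 12.8 N, and the picture shows the tip under the brass roof. The final top view still has the knob in the closed position.
- **Carriage:** As I slid it, the resistance began at y = −29.3 mm and peaked at about 6 N. It reversed near −21.5 mm, and the ball then pulled the carriage in. I stopped at −15.1 mm, where only rail friction (about 1.3 N) was left. In the last wrist view the head line (−15.9 mm) and the amber block on the carriage (−16.1 mm) are level, and the ball is between the ridges.
- **Bystanders:** The jar, beaker and vial look unchanged between the first and last top views.
- **Disagreements:**
  - The gripper read about 12 mm on the 16 mm knob and 11 mm on the 14 mm tab. Both grips looked good and held.
  - The camera put the notch 0.8 mm short of where the force showed it. I trusted the force, since the cameras are only good to about 2 mm.

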